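# Bring the salt round on the spice carousel

### The job

Bring the salt shaker round to the front of the spice carousel and lock it there: with a fingertip push the catch's peg outwards to free the tray, turn the tray by pushing on its dividers until the salt's compartment faces front (the side where the catch is), then push the peg back in until the catch is fully home again. Push gently, pinch and lift nothing, do not push the jars themselves, keep them standing, and leave the other things on the worktop alone.

Things in the scene. Friction and masses are not known exactly. Their poses are not given: they have to be found in the camera images.
- foot: Fixed heavy wooden foot of the carousel, 104 mm radius. Origin on the turning axis at worktop level, z up. Its -x side is the FRONT, roughly towards the robot; +y is its left seen from the robot. 'Foot frame' below means this frame, in mm. The round tray on it has radius 130, its top at z 28 and a lip 4.5 mm high; in each quarter one jar stands loose, about 68 from the axis.
- tray (a joint): Angle of the tray (rad), 0 at the start, growing counter-clockwise seen from above, without end. The catch can lock it at 0 and every multiple of pi/2 (a compartment then faces front, left, back and right). At +pi/2 the compartment that began at the left (+y) is in front. Friction 0.1 N m, damped: it stops within a few degrees when let go.
- catch (a joint): Angle of the catch (rad): 0 fully home (locked, as at the start), 0.36 at its outer stop; the tray is free beyond 0.26. Stops lightly buffered. It stays where left (friction 0.1 N m). It goes home with a steel keeper (two ears at the tray's rim in the middle of each compartment, reaching 153 mm from the axis, z 18 to 26) within about 3 degrees of front, and then centres the tray.
- peg (a point): Finger peg at the free end of the catch: upright pin of 12 mm diameter, z 41 to 80, black ball of 20 mm on top (top at z 96). Point on its axis at z 66. The catch is a steel strip 13 mm wide, z 36 to 41, across the front; it pivots at (-138, 85) in the foot frame; peg 200 mm from the pivot, at (-138, -115) when home, swinging out to the front (-x), by 55 mm at 0.28 rad; a roller under it locks the tray.
- front (a point): Fixed point at (-68, 0, 28) in the foot frame: the middle of the compartment that faces front. Does not turn with the tray.
- salt_mid (a point): The salt shaker: clear glass with white salt and a grey domed cap with small holes, 44 mm wide, 90 mm high; its axis half-way up. Stands at the left, right or back of the tray at the start.
- mustard_mid (a point): Squat glass jar with a gold-yellow lid, 59 mm wide, 90 mm high, on the tray, in front at the start; its centre.
- paprika_mid (a point): Spice jar with red lid and brown label, 45 mm wide, 106 mm high, on the tray; its centre.
- herbs_mid (a point): Spice jar with red lid, green label and green leaves, 45 mm wide, 106 mm high, on the tray; its centre.
- mug_mid (a point): White mug, 64 x 91 mm, 51 mm high, on the worktop in front of the carousel, to the left; its centre. Not to be moved.
- butter_mid (a point): Flat closed tub, 63 x 105 mm, 26 mm high, on the front strip of the worktop at the far right; its centre. Not to be moved.
- tray_hub (a point): On the turning axis, at the tray's top (z 28 mm); its axes turn with the tray and match the foot's at tray = 0. Two crossed upright boards through the axis divide the tray in four: 6 mm thick, reaching 123 mm from the axis, z 28 to 118, at 45, 135, 225 and 315 degrees from this x axis. Near the rim 30 mm or more is free between a divider and the jars.
Things that resemble listed ones, but are neither listed nor needed, are in the scene too. Leave any turquoise look-alike of the part that bears herbs_mid alone. Leave any blue look-alike of the part that bears paprika_mid alone.

How it is judged:
On the way, in this order (a step that is already met when the one before it is completed fails the run):
1. the catch is swung out (value of joint catch above 0.22 rad), for 0.1 s.
2. the salt's compartment has come round to the front (horizontal distance between salt_mid and front below 0.022 m), for 0.1 s.
At the end, for the whole second after the job is handed in: The catch is home (within 0.05 rad) in a keeper of the tray (tray within 0.05 rad of a locking position), the salt shaker stands within 22 mm of the middle of the front compartment's place, all four jars stand upright and the tray is at rest (value of joint catch below 0.05 rad and horizontal distance between salt_mid and front below 0.022 m and (angle between the x axis of tray_hub and the x axis of foot, either way round below 0.05 rad or angle between the x axis of tray_hub and the y axis of foot, either way round below 0.05 rad) and angle between each of salt_mid, mustard_mid, paprika_mid, herbs_mid's own z axis and vertical below 0.15 rad and velocity of joint tray between -0.05 and 0.05 rad/s); the robot touches nothing.
It fails at once if a jar or shaker is lifted off the tray (z of any of salt_mid, mustard_mid in the frame of foot above 0.088 m or z of any of paprika_mid, herbs_mid in the frame of foot above 0.096 m).
It fails at once if a jar or shaker is knocked over (angle between any of salt_mid, mustard_mid, paprika_mid, herbs_mid's own z axis and vertical above 0.5 rad).
It fails at once if a jar or shaker is itself pushed or pinched by the robot (over 2 N) (contact force between any of the fingers, the arm and salt above 2 N or contact force between any of the fingers, the arm and mustard above 2 N or contact force between any of the fingers, the arm and paprika above 2 N or contact force between any of the fingers, the arm and herbs above 2 N).
It fails at once if the tray or the catch is pinched, struck or forced (over 35 N) (contact force between the fingers and tray above 35 N or contact force between the fingers and catch above 35 N).
It fails at once if the mug or the tub on the worktop is moved (over 20 mm) (distance of any of mug_mid, butter_mid from where it was at the start of the episode above 0.02 m).
It also fails if it takes over 72 s, if anything falls off the work surface, if the arm or the gripper's body presses on something with over 40 N, if the wrist force passes 120 N, or if a joint passes its speed limit or range.

### The arm

A 6-joint arm with a two-finger parallel gripper is mounted at the origin on a cart in front of the work surface, level with it; the furniture and walls round the work are solid. World frame = base frame: x ahead of the robot, y to its left, z up, the work surface at z = 0. Lengths are in m, angles in rad, forces in N, time in s.
With the tool pointing down it reaches from about 0.375 to 0.9 m from the base axis. Payload 3.1 kg.
Tool frame: the origin (TCP) lies midway between the tips of the shut fingers; the grasp point (between the pads) lies 19 mm behind it (bot.hold_point_z is the distance from the TCP to the grasp point, in m); z points along the fingers, y is the direction in which the jaws open and shut (so a half turn about z gives the same grasp; the last joint's range is limited). The gripper opens to 87 mm and grips with 3 to 60 N. Pads are 19 mm wide; open, the fingers measure 117 mm over their backs; the gripper's body (75 mm by 190 mm) begins 51 mm behind the grasp point.
Start: joints at [-1.438, 0.527, 1.433, -0, 1.181, -0.178], TCP at [0.192, -0.595, 0.223] pointing down, gripper open.
Joint ranges: [-3.08, 3.08], [-0.75, 2.2], [0.22, 2.44], [-1.43, 4.57], [0, 2.65], [-2.85, 2.85]. Speed limits (rad/s): [2.79, 2.79, 3.14, 3.14, 3.14, 3.14].

### API

Orientations are given as [roll, pitch, yaw] about the fixed x, y, z axes, in that order (R = Rz(yaw) Ry(pitch) Rx(roll)).
In Python, from workcell import monitor, cams, sign_off, bot gives the robot as it stands.
- The arm moves only by the tool arm_command, never from a script. Its argument "moves" is a list that holds one entry, the list of rows, each a list of 5 numbers: the shift along the tool's x, y, z in mm, then the turn about the tool's z in degrees, then the finger opening in mm, from 0 to 87. In form: [[[x, y, z, twist, claw], ...]]. A call has 1 to 8 rows; each row shifts and turns the commanded pose from where the row before left it, along the tool's axes as they then stand; what a row does not reach is not made up. A row lasts 1/8 s, in which the tool goes at most 62.5 mm and 10.7 degrees, less where a joint would pass 70% of its speed; a pose out of reach is approached as far as the arm can. A call is refused whole if a number of a shift passes 62.5 or a number of a turn 10.7, either way. A call with a gripper value outside its range is refused whole. The fingers move at their own pace and stop on an object; "newtons" is the grip in N (left out, the last holds). Time passes only in rows, so rows that do not move let the fingers close. It gives the time, the measured TCP pose, the force and the opening at its end, in the units of the state.
- monitor.sense(): the state, without advancing time (a new reading comes with each control period).
- cams.read_camera(name): name is "scene" or "top" or "wrist"; returns the picture (384x512x3 uint8, red, green, blue); there is no depth.
- cams.camera_info(name): a dict with "fx", "fy", "cx", "cy" (pixels), "eye" and "orientation" of the camera in the world. Camera axes: x right, y up, looking along -z (the intrinsics and any distortion apply to the point x, -y, -z); pixel columns grow to the right and rows downward; lengths in m; the calibration is good to about 2 mm. The wrist camera is an equidistant fisheye: a pixel r from the principal point sees the ray r / f radians off the axis. A picture is of the moment at which its call begins: read the wrist's pose just before it. camera_info takes no time and is no camera call; for the wrist camera it gives the pose at the moment of the call.
- sign_off(): hands the job in, once; it reports no verdict.
The state is a dict: "clock": time; "joint_positions": joint angles; "dq": joint speeds; "effort": joint torques, N m; "tool_pos": TCP position; "tool_rot": TCP orientation; "force": force on the tool from outside, world axes, zero at the start; "torque": the same for the moment, N m; "grip_width": finger opening in m.
Only numpy, scipy, OpenCV 4.12 (cv2) and the standard library are available. Lean on these libraries where they do the work, as an engineer would, in place of code of your own. Each camera call takes 0.05 s, during which the arm holds its last target. There are 200 camera calls.

## Working session

There is one attempt and no reset: what is moved stays moved. The work goes in short steps, Python scripts to look and compute and a tool call to move; the robot and the scene stay as the last step left them, time stands still between calls to the robot, and variables do not carry over. Pictures are saved under pics/ and viewed, about 8 in all and at most 12, crops included, and the job is handed in when it is done.

Besides the shell and the picture viewer there is one more tool, called after "Call:" as name([rows], argument=value, ...), one row to a line, values as JSON. arm_command: Moves the arm, as the interface text tells. Its arguments: {"type":"object","properties":{"moves":{"type":"array"},"newtons":{"type":"number"}},"required":["moves"]}

```bash
mkdir -p pics; python3 - <<'E'
from workcell import monitor, cams, bot
import cv2,numpy as np
s=monitor.sense(); print(s['clock'],s['tool_pos'],s['tool_rot'],s['grip_width'])
ims=[]
for n in("scene","top"):
    i=cams.read_camera(n); cv2.imwrite(f'pics/{n}0.png',i[:,:,::-1]); c=cams.camera_info(n); print(n,c)
E
```

```text
0.0 [ 0.19166256 -0.59412954  0.22158032] [-3.13949989e+00 -3.97946620e-04  3.11770824e-01] 0.08690200159755554
scene {'fx': 419.2159698202024, 'fy': 419.2159698202024, 'cx': 251.21637119034162, 'cy': 197.84390442123902, 'eye': array([-0.03075808, -1.11403896,  0.73451187]), 'orientation': array([ 1.0378818 ,  0.02554467, -0.60209751])}
top {'fx': 447.770518049301, 'fy': 447.770518049301, 'cx': 260.77843393911775, 'cy': 195.53677380667722, 'eye': array([ 0.37288318, -0.21830744,  1.19562197]), 'orientation': array([ 0.19641766, -0.00620364, -1.57750344])}
```

View pics/top0.png

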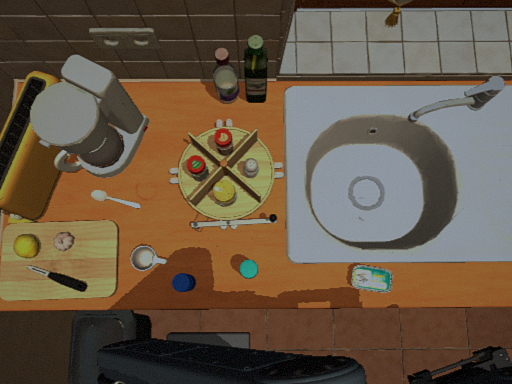

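View pics/scene0.png

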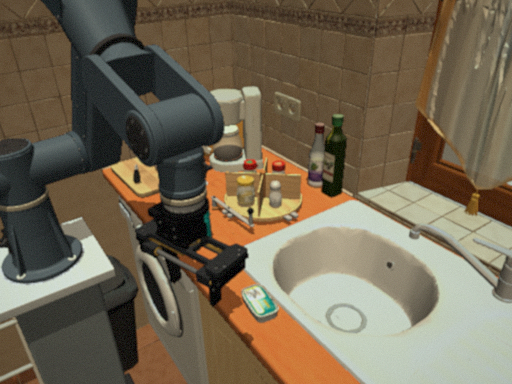

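The top view shows the mustard in front (222,192), salt at the right (251,167), paprika or herbs at (223,140) and (196,166), and the peg ball at (273,218). Blue (183,283) and turquoise (248,268) look-alikes stand in front. The salt therefore has to come clockwise, to tray = -pi/2.

```bash
python3 - <<'E'
import cv2
i=cv2.imread('pics/top0.png')[110:300,130:300]
cv2.imwrite('pics/crop.png',cv2.resize(i,None,fx=3.15,fy=3.15,interpolation=cv2.INTER_CUBIC))
E
cat > h.py <<'E'
import numpy as np
from scipy.spatial.transform import Rotation as R
from workcell import cams
def ray(n,u,v,z):
    c=cams.camera_info(n);d=np.array([(u-c['cx'])/c['fx'],-(v-c['cy'])/c['fy'],-1])
    d=R.from_euler('xyz',c['orientation']).apply(d);e=c['eye'];return e+d*(z-e[2])/d[2]
def proj(n,p):
    c=cams.camera_info(n);q=R.from_euler('xyz',c['orientation']).inv().apply(np.atleast_2d(p)-c['eye'])
    return np.c_[c['cx']-c['fx']*q[:,0]/q[:,2],c['cy']+c['fy']*q[:,1]/q[:,2]]
E
```

```text
(no output)
```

View pics/crop.png

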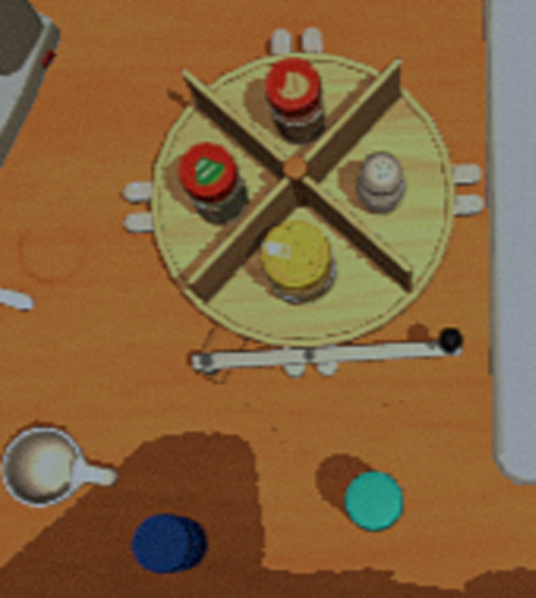

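```bash
python3 - <<'E'
from h import *
from scipy.optimize import least_squares
c=np.cos(np.pi/4)*123
P=np.array([[c,c,118],[c,-c,118],[-c,-c,118],[-c,c,118],[-138,-115,86],[-138,85,43],[153,0,26],[0,153,26],[0,-153,26],[-153,0,26]])/1e3
U=np.array([[186,72],[400,62],[411,280],[191,287],[450,340],[205,360],[297,30],[124,206],[483,190],[310,375]])/3.15+[130,110]
def f(q):
    w=P.copy();w[:,:2]=P[:,:2]@np.array([[np.cos(q[2]),np.sin(q[2])],[-np.sin(q[2]),np.cos(q[2])]])+q[:2]
    return (proj('top',w)-U)
r=least_squares(lambda q:f(q).ravel(),[.45,-.1,0],loss='soft_l1');print(r.x,np.degrees(r.x[2]));print(f(r.x).round(1))
for n,u,v,z in(('turq',374,500,.106),('blue',163,543,.106),('salt',380,170,.118),('mug',40,465,.05)):print(n,ray('top',u/3.15+130,v/3.15+110,z))
x,y,t=r.x
for n,p in dict(peg=(-138,-115),pegout=(-196,-108),front=(-68,0)).items():
    print(n,x+(np.cos(t)*p[0]-np.sin(t)*p[1])/1e3,y+(np.sin(t)*p[0]+np.cos(t)*p[1])/1e3)
E
```

```text
[ 0.66723389 -0.1355654   0.04358093] 2.497003361565743
[[-0.7 -0.4]
 [ 0.3 -0.3]
 [ 0.2 -2.1]
 [-0.9 -0.9]
 [-0.   0.8]
 [ 0.1  0.6]
 [ 0.3 -0.2]
 [ 0.2  0.5]
 [ 0.   0.2]
 [ 0.2  0.8]]
turq [ 0.41051129 -0.19637085  0.106     ]
blue [ 0.37937978 -0.03649761  0.106     ]
salt [ 0.66749848 -0.20172652  0.118     ]
mug [0.4419997  0.07341504 0.05      ]
peg 0.5343751388217697 -0.25646847384801885
pegout 0.4761252397800261 -0.2520020142179905
front 0.5992984533051797 -0.1385279666569429
```

Foot at (0.667,-0.136), yaw 2.5°. I align the tool with the foot (tool x = foot x, tool y = -foot y) and shut the fingers.

Call:
arm_command([
  [[0,0,0,7.7,0],[0,0,0,7.7,0],[44,-36,0,0,0],[44,-36,0,0,0],[44,-36,0,0,0],[44,-36,0,0,0],[44,-36,0,0,0],[44,-36,0,0,0]],
], newtons=10)

```text
clock: 1.1
tool_pos: [0.4473, -0.3661, 0.2222]
tool_rot: [-3.141, 0.0, 0.043]
force: [0.7, -0.1, 0.1]
grip_width: 0.0152
```

```bash
cat > st.py <<'E'
from h import *
from workcell import monitor
def foot(p):
    t=.04358;d=np.asarray(p[:2])-[.6672,-.1356];return 1e3*np.array([np.cos(t)*d[0]+np.sin(t)*d[1],-np.sin(t)*d[0]+np.cos(t)*d[1]])
s=monitor.sense();print(s['clock'].__round__(2),foot(s['tool_pos']).round(1),(s['tool_pos'][2]*1e3).round(1),np.degrees(s['tool_rot']).round(1),s['force'].round(1),round(s['grip_width'],4))
E
python3 st.py
```

```text
1.1 [-229.8 -220.7] 222.2 [-180.     0.     2.5] [ 0.7 -0.1  0.1] 0.0152
```

Call:
arm_command([
  [[43,-35,0,0,0],[43,-35,0,0,0],[41,-36,0,0,0],[0,0,45,0,0],[0,0,45,0,0],[0,0,0,0,0]],
])

```text
clock: 1.85
tool_pos: [0.5657, -0.2541, 0.1286]
tool_rot: [-3.136, 0.008, 0.043]
force: [0.9, -0.5, 0.5]
grip_width: 0.0008
```

```bash
python3 - <<'E'
import st,cv2
from workcell import cams
w=cams.read_camera('wrist');t=cams.read_camera('top')
import numpy as np
c=cv2.resize(t[110:240,150:300],(443,384),interpolation=cv2.INTER_CUBIC)
cv2.imwrite('pics/a.png',cv2.resize(np.hstack([w,c]),(800,322))[:,:,::-1])
E
```

```text
1.85 [-106.6 -113.9] 128.6 [-179.7    0.5    2.5] [ 0.9 -0.5  0.5] 0.0008
```

View pics/a.png

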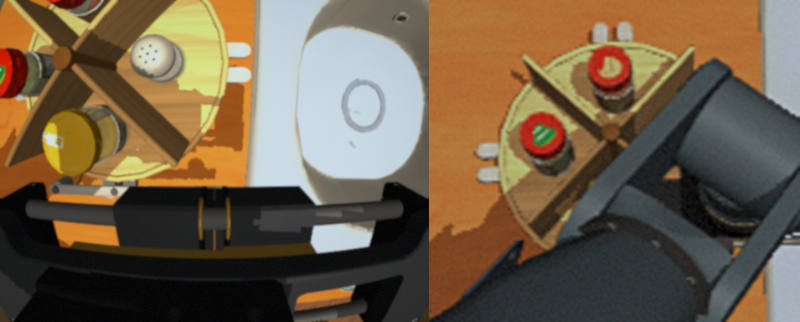

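Call:
arm_command([
  [[0,0,22,0,0],[0,0,21,0,0],[0,0,20,0,0],[0,0,0,0,0],[-5,0,0,0,0],[-5,0,0,0,0],[-5,0,0,0,0],[-5,0,0,0,0]],
])

```text
clock: 2.95
tool_pos: [0.5485, -0.2574, 0.0701]
tool_rot: [3.141, -0.001, 0.043]
force: [0.0, 0.6, 0.2]
grip_width: 0.0003
```

```bash
python3 st.py
```

```text
2.95 [-123.8 -116.5] 70.1 [ 1.8e+02 -1.0e-01  2.5e+00] [0.  0.6 0.2] 0.0003
```

Call:
arm_command([
  [[-6,0,1,0,0],[-6,0,1,0,0],[-6,-1,1,0,0],[-6,-1,0,0,0],[-6,-1,0,0,0],[-6,-1,0,0,0],[-6,-2,0,0,0],[-6,-2,0,0,0]],
])

```text
clock: 3.95
tool_pos: [0.4999, -0.2511, 0.0666]
tool_rot: [3.142, -0.0, 0.043]
force: [0.7, -0.4, -0.4]
grip_width: 0.0004
```

```bash
python3 st.py
```

```text
3.95 [-172.2 -108.1] 66.6 [180.   -0.    2.5] [ 0.7 -0.4 -0.4] 0.0004
```

Call:
arm_command([
  [[-4,-1,0,0,0],[-3,0,0,0,0],[0,0,0,0,0],[12,0,0,0,0],[0,0,-30,0,0],[0,0,-40,0,0],[0,0,-40,0,0],[50,0,0,0,0]],
])

```text
clock: 4.95
tool_pos: [0.556, -0.2492, 0.1806]
tool_rot: [3.138, -0.004, 0.041]
force: [1.2, -0.6, -0.0]
grip_width: 0.0007
```

Call:
arm_command([
  [[-20,50,0,0,0],[-20,50,0,0,0],[-20,50,0,0,0],[0,0,0,0,0]],
])

```text
clock: 5.45
tool_pos: [0.5013, -0.405, 0.1767]
tool_rot: [3.138, -0.001, 0.038]
force: [0.4, 0.7, -0.2]
grip_width: 0.0003
```

```bash
python3 - <<'E'
import st,cv2
from workcell import cams
t=cams.read_camera('top');w=cams.read_camera('scene')
import numpy as np
c=cv2.resize(t[110:300,130:300],(440,492),interpolation=cv2.INTER_CUBIC)
d=cv2.resize(w[150:270,190:320],(360,332),interpolation=cv2.INTER_CUBIC)
o=np.zeros((492,800,3),np.uint8);o[:,:440]=c;o[:332,440:]=d
cv2.imwrite('pics/b.png',o[:,:,::-1])
E
```

```text
5.45 [-177.5 -261.9] 176.7 [ 1.798e+02 -1.000e-01  2.200e+00] [ 0.4  0.7 -0.2] 0.0003
```

View pics/b.png

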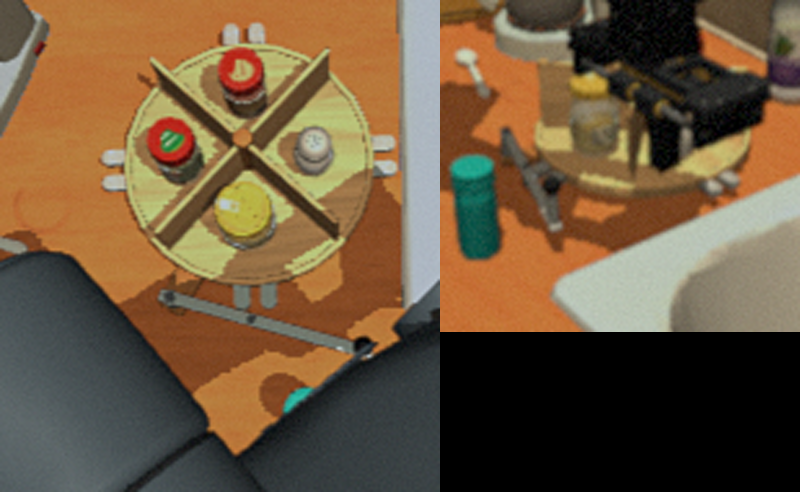

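The catch strip has swung out, with its ball at crop (362,347) and pivot at (167,298). I work out the angle.

```bash
python3 - <<'E'
from st import *
p=foot(ray('top',362/2.588+130,347/2.588+110,.086));v=foot(ray('top',167/2.588+130,298/2.588+110,.043))
print(p,v,np.arctan2(-(p[0]+138),-(p[1]-85)))
E
```

```text
5.55 [-176.7 -257.5] 176.3 [-180.    -0.     2.4] [ 0.4  0.9 -0.3] 0.0006
[-200.85023105 -104.10491704] [-138.56516337   86.71399063] 0.32087106448968566
```

Call:
arm_command([
  [[37,-42,0,0,0],[37,-42,0,0,0],[37,-42,0,0,0],[0,-40,0,-10.4,0],[0,0,0,-10.4,0],[0,0,0,-10.4,0],[0,0,0,-10.4,0],[0,0,0,-10.4,0]],
])

```text
clock: 6.55
tool_pos: [0.6058, -0.2272, 0.1766]
tool_rot: [-3.141, -0.0, 0.959]
force: [-0.2, -0.1, -1.1]
grip_width: 0.0005
```

Call:
arm_command([
  [[0,0,0,-10.4,0],[0,0,0,-10.4,0],[0,0,0,-10.4,0],[0,0,0,-10.4,0],[0,0,0,-10.4,0],[0,0,0,-10.4,0],[0,0,0,-10.4,0],[0,0,0,-10.4,0]],
])

```text
clock: 7.55
tool_pos: [0.6057, -0.2273, 0.1766]
tool_rot: [3.141, -0.001, 2.411]
force: [0.7, 0.5, -0.3]
grip_width: 0.0002
```

```bash
python3 st.py
```

```text
7.55 [-65.4 -88.9] 176.6 [ 1.800e+02 -1.000e-01  1.382e+02] [ 0.7  0.5 -0.3] 0.0002
```

Call:
arm_command([
  [[-3,-3,0,0,0],[0,0,30,0,0],[0,0,30,0,0],[0,0,25,0,0],[0,0,10,0,0],[0,0,0,0,0]],
])

```text
clock: 8.3
tool_pos: [0.6055, -0.2334, 0.0811]
tool_rot: [-3.141, -0.001, 2.402]
force: [-0.3, -0.1, 0.3]
grip_width: 0.0006
```

```bash
python3 st.py
```

```text
8.3 [-65.9 -95. ] 81.1 [-1.800e+02 -1.000e-01  1.376e+02] [-0.3 -0.1  0.3] 0.0006
```

Call:
arm_command([
  [[4,0,0,0,0],[4,0,0,0,0],[4.9,-0.4,0,2.5,0],[4.9,-0.4,0,2.5,0],[4.9,-0.4,0,2.5,0],[4.9,-0.4,0,2.5,0],[4.9,-0.4,0,2.5,0],[4.9,-0.4,0,2.5,0]],
])

```text
clock: 9.3
tool_pos: [0.579, -0.2088, 0.0828]
tool_rot: [3.141, 0.003, 2.139]
force: [0.6, -0.9, 0.9]
grip_width: 0.0005
```

```bash
cat >> st.py <<'E'
# tool in polar terms: finger radius, tool-normal angle, offset d (behind the divider) and implied tray angle at contact
f=foot(s['tool_pos']);psi=s['tool_rot'][2]-.04358
tx=np.array([np.cos(psi),np.sin(psi)]);ty=np.array([tx[1],-tx[0]])
r=np.hypot(*f);phi=np.degrees(np.arctan2(f[1],f[0]))%360
print('d,r',(-f@tx).round(1),(-f@ty).round(1),'tray if touching',round(phi-np.degrees(np.arcsin(12.5/r))-225,1),'tool',round(np.degrees(psi)-135,1))
E
python3 st.py
```

```text
9.3 [-91.3 -69.3] 82.8 [180.    0.2 122.6] [ 0.6 -0.9  0.9] 0.0005
d,r 14.2 113.7 tray if touching -14.1 tool -14.9
```

Call:
arm_command([
  [[5,-0.4,0,2.5,0],[5,-0.4,0,2.5,0],[5,-0.4,0,2.5,0],[5,-0.4,0,2.5,0],[5,-0.4,0,2.5,0],[5,-0.4,0,2.5,0],[5,-0.4,0,2.5,0],[5,-0.4,0,2.5,0]],
])

```text
clock: 10.3
tool_pos: [0.5596, -0.1735, 0.0825]
tool_rot: [3.141, 0.002, 1.79]
force: [-0.7, -1.0, 0.1]
grip_width: 0.001
```

Call:
arm_command([
  [[5,-0.4,0,2.5,0],[5,-0.4,0,2.5,0],[5,-0.4,0,2.5,0],[5,-0.4,0,2.5,0],[5,-0.4,0,2.5,0],[5,-0.4,0,2.5,0],[5,-0.4,0,2.5,0],[5,-0.4,0,2.5,0]],
])

```text
clock: 11.3
tool_pos: [0.5534, -0.1338, 0.0824]
tool_rot: [3.141, 0.001, 1.441]
force: [-0.8, -1.0, 1.3]
grip_width: 0.0003
```

```bash
python3 st.py
```

```text
11.3 [-113.6    6.8] 82.4 [1.80e+02 1.00e-01 8.26e+01] [-0.8 -1.   1.3] 0.0003
d,r 12.9 113.1 tray if touching -54.7 tool -54.9
```

Call:
arm_command([
  [[5,-0.4,0,2.5,0],[5,-0.4,0,2.5,0],[5,-0.4,0,2.5,0],[5,-0.4,0,2.5,0],[5,-0.4,0,2.5,0],[5,-0.4,0,2.5,0],[5,-0.4,0,2.5,0],[5,-0.4,0,2.5,0]],
])

```text
clock: 12.3
tool_pos: [0.561, -0.0944, 0.0823]
tool_rot: [-3.141, 0.001, 1.092]
force: [-1.1, -1.1, 0.6]
grip_width: 0.0003
```

Call:
arm_command([
  [[5,-0.4,0,2.5,0],[5,-0.4,0,2.5,0],[3,-0.3,0,1.5,0],[2,-0.2,0,1,0],[2,-0.2,0,1,0],[2,-0.2,0,1,0],[1,-0.1,0,0.5,0],[0,0,0,0,0]],
])

```text
clock: 13.3
tool_pos: [0.5707, -0.0764, 0.0815]
tool_rot: [3.141, -0.0, 0.919]
force: [-0.8, 1.2, -0.9]
grip_width: -0.0
```

```bash
python3 st.py
```

```text
13.3 [-93.8  63.4] 81.5 [180.   -0.   52.7] [-0.8  1.2 -0.9] -0.0
d,r 11.4 112.7 tray if touching -85.4 tool -84.8
```

Call:
arm_command([
  [[2,-0.2,0,1,0],[2,-0.2,0,1,0],[2,-0.2,0,1,0],[1.5,-0.2,0,1,0],[0.5,0,0,0.5,0],[0,0,0,0,0],[0,0,0,0,0],[-4,0,0,0,0]],
])

```text
clock: 14.3
tool_pos: [0.5723, -0.0726, 0.0816]
tool_rot: [3.141, -0.0, 0.841]
force: [0.1, -0.4, -0.1]
grip_width: 0.0006
```

```bash
python3 st.py
```

```text
14.3 [-92.1  67.1] 81.6 [180.   -0.   48.2] [ 0.1 -0.4 -0.1] 0.0006
d,r 16.3 112.7 tray if touching -87.4 tool -89.3
```

Call:
arm_command([
  [[-6,0,0,0,0],[0,0,-30,0,0],[0,0,-45,0,0],[0,0,-45,0,0],[0,-60,0,0,0],[0,-60,0,0,0],[-60,0,0,0,0],[-60,0,0,0,0]],
])

```text
clock: 15.3
tool_pos: [0.3977, -0.086, 0.2019]
tool_rot: [3.14, -0.0, 0.846]
force: [1.4, -1.6, -0.2]
grip_width: 0.0006
```

Call:
arm_command([
  [[-40,-40,0,0,0],[-40,-40,0,0,0],[-40,-40,0,0,0],[0,0,0,0,0]],
])

```text
clock: 15.8
tool_pos: [0.2253, -0.0943, 0.2011]
tool_rot: [-3.138, -0.0, 0.834]
force: [0.7, -0.4, -0.0]
grip_width: 0.001
```

```bash
python3 - <<'E'
import st,cv2
from workcell import cams
t=cams.read_camera('top')
cv2.imwrite('pics/c.png',cv2.resize(t[110:300,130:300],(510,570),interpolation=cv2.INTER_CUBIC)[:,:,::-1])
E
```

```text
15.8 [-439.6   60.6] 201.1 [-179.8   -0.    47.8] [ 0.7 -0.4 -0. ] 0.001
d,r 266.4 354.9 tray if touching -54.5 tool -89.7
```

View pics/c.png

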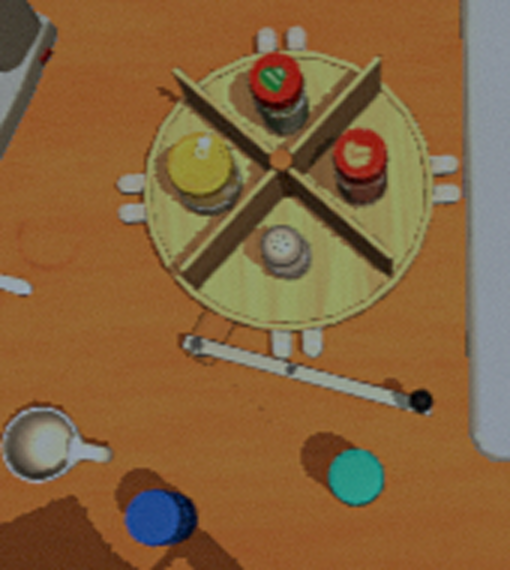

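The tray sits within about 1° of -90°, by the ears and divider tips compared with the start. The salt is in front at (280,250), all jars stand, and the peg ball is at (421,401). Next I push the peg home from outside.

Call:
arm_command([
  [[0,0,0,10.5,0],[0,0,0,10.5,0],[0,0,0,10.5,0],[0,0,0,10.5,0],[0,0,0,3.3,0],[40,40,0,0,0],[40,40,0,0,0],[0,0,0,0,0]],
])

```text
clock: 16.85
tool_pos: [0.3187, -0.1764, 0.2021]
tool_rot: [3.136, -0.005, 0.052]
force: [-0.5, 0.5, 0.2]
grip_width: 0.0007
```

```bash
python3 st.py
```

```text
16.85 [-349.9  -25.5] 202.1 [179.7  -0.3   3. ] [-0.5  0.5  0.2] 0.0007
d,r 350.1 -22.7 tray if touching -42.9 tool -134.5
```

Now to (-236,-113).

Call:
arm_command([
  [[38,29,0,0,0],[38,29,0,0,0],[38,29,0,0,0],[0,0,40,0,0],[0,0,40,0,0],[0,0,0,0,0]],
])

```text
clock: 17.6
tool_pos: [0.4299, -0.2504, 0.1191]
tool_rot: [-3.136, 0.005, 0.052]
force: [-0.7, 0.6, 0.1]
grip_width: 0.0006
```

```bash
python3 st.py
```

```text
17.6 [-242.1 -104.3] 119.1 [-179.7    0.3    3. ] [-0.7  0.6  0.1] 0.0006
d,r 242.9 -102.4 tray if touching -24.4 tool -134.5
```

Call:
arm_command([
  [[4,7,0,0,0],[0,0,25,0,0],[0,0,20,0,0],[0,0,6,0,0],[0,0,0,0,0],[6,0,0,0,0],[6,0,0,0,0],[6,0,0,0,0]],
])

```text
clock: 18.6
tool_pos: [0.4545, -0.2592, 0.071]
tool_rot: [3.141, -0.001, 0.05]
force: [-0.5, -0.3, 0.7]
grip_width: 0.0008
```

```bash
python3 st.py
```

```text
18.6 [-217.9 -114.2] 71.0 [179.9  -0.    2.9] [-0.5 -0.3  0.7] 0.0008
d,r 218.7 -112.7 tray if touching -20.3 tool -134.6
```

Call:
arm_command([
  [[6,0,0.5,0,0],[6,0,0.5,0,0],[6,0,0.5,0,0],[6,0,0.5,0,0],[6,0,0,0,0],[6,0,0,0,0],[6,0,0,0,0],[5,0,0,0,0]],
])

```text
clock: 19.6
tool_pos: [0.5011, -0.2567, 0.0686]
tool_rot: [3.141, -0.0, 0.05]
force: [-0.2, -1.3, -0.0]
grip_width: 0.0003
```

```bash
python3 st.py
```

```text
19.6 [-171.2 -113.7] 68.6 [180.   -0.    2.9] [-0.2 -1.3 -0. ] 0.0003
d,r 171.9 -112.6 tray if touching -14.9 tool -134.6
```

Call:
arm_command([
  [[3,0,0,0,0],[3,0,0,0,0],[2,0,0,0,0],[0,0,0,0,0]],
])

```text
clock: 20.1
tool_pos: [0.5088, -0.2561, 0.0686]
tool_rot: [-3.142, -0.0, 0.05]
force: [-0.6, -1.0, 0.1]
grip_width: 0.0004
```

```bash
python3 st.py
```

```text
20.1 [-163.5 -113.5] 68.6 [-180.    -0.     2.9] [-0.6 -1.   0.1] 0.0004
d,r 164.2 -112.5 tray if touching -13.8 tool -134.6
```

Single-millimetre steps until the force rises.

Call:
arm_command([
  [[1,0,0,0,0],[1,0,0,0,0],[1,0,0,0,0],[1,0,0,0,0],[1,0,0,0,0],[0,0,0,0,0]],
])

```text
clock: 20.85
tool_pos: [0.5138, -0.2559, 0.0686]
tool_rot: [3.142, -0.0, 0.05]
force: [-0.2, -0.8, -0.4]
grip_width: 0.0007
```

Call:
arm_command([
  [[1,0,0,0,0],[0.5,0,0,0,0],[0.5,0,0,0,0],[0,0,0,0,0]],
])

```text
clock: 21.35
tool_pos: [0.5157, -0.2558, 0.0686]
tool_rot: [3.142, -0.0, 0.05]
force: [-0.7, -0.7, 0.4]
grip_width: 0.0003
```

```bash
python3 st.py
```

```text
21.35 [-156.6 -113.5] 68.6 [180.   -0.    2.9] [-0.7 -0.7  0.4] 0.0003
d,r 157.3 -112.5 tray if touching -12.8 tool -134.6
```

Call:
arm_command([
  [[1,0,0,0,0],[0.5,0,0,0,0],[0.5,0,0,0,0],[0,0,0,0,0]],
])

```text
clock: 21.85
tool_pos: [0.5172, -0.2557, 0.0685]
tool_rot: [-3.141, 0.001, 0.05]
force: [-2.2, -2.4, 1.0]
grip_width: 0.0008
```

Call:
arm_command([
  [[0.5,0,0,0,0],[0.5,0,0,0,0],[0.5,0,0,0,0],[0,0,0,0,0]],
])

```text
clock: 22.35
tool_pos: [0.5174, -0.2557, 0.0685]
tool_rot: [-3.141, 0.003, 0.051]
force: [-5.6, -2.7, 2.6]
grip_width: 0.0002
```

The force rises and the motion has stopped, so the catch is at its home stop. Back off and check.

Call:
arm_command([
  [[-8,0,0,0,0],[-12,0,0,0,0],[0,0,-40,0,0],[0,0,-45,0,0],[0,0,-45,0,0],[-55,15,0,0,0],[-55,15,0,0,0],[-40,0,0,0,0]],
])

```text
clock: 23.35
tool_pos: [0.3489, -0.2943, 0.1987]
tool_rot: [3.141, -0.001, 0.049]
force: [0.5, -0.1, -0.5]
grip_width: 0.0004
```

Call:
arm_command([
  [[-40,40,0,0,0],[-40,40,0,0,0],[0,40,0,0,0],[0,0,0,0,0]],
])

```text
clock: 23.85
tool_pos: [0.2766, -0.4213, 0.1988]
tool_rot: [3.138, -0.002, 0.047]
force: [-0.8, 0.7, -0.1]
grip_width: 0.0006
```

```bash
python3 - <<'E'
import st,cv2
from workcell import cams
t=cams.read_camera('top')
cv2.imwrite('pics/d.png',cv2.resize(t[110:300,130:300],None,fx=3.15,fy=3.15,interpolation=cv2.INTER_CUBIC)[:,:,::-1])
E
```

```text
23.85 [-402.7 -268.4] 198.8 [ 1.798e+02 -1.000e-01  2.700e+00] [-0.8  0.7 -0.1] 0.0006
d,r 403.5 -267.2 tray if touching -12.8 tool -134.8
```

View pics/d.png

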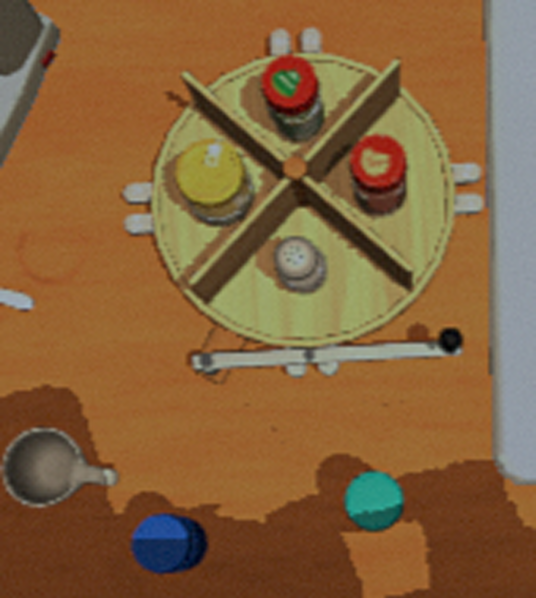

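The catch and ball are back at their start pixels (450,340), and the ears and dividers match the start. I check the salt's distance from front.

```bash
python3 - <<'E'
from st import *
for u,v,z in((296,256,.115),(303,280,.03+.03)):print(foot(ray('top',u/3.15+130,v/3.15+110,z)))
E
```

```text
23.9 [-402.7 -265.6] 198.4 [-180.    -0.     2.8] [-0.   0.2 -0.1] 0.0004
d,r 403.8 -263.8 tray if touching -13.1 tool -134.7
[-68.06544679   2.74675377]
[-76.73904751   1.40201403]
```

```bash
python3 -c "
from workcell import sign_off
print(sign_off())"
```

```text
the job is handed in; nothing more can be done
None
```

The salt shaker is now at the front of the carousel and the catch is locked home again. I handed the job in at about 24 s of the 72 s allowed. `sign_off` gives no verdict, so the result rests on my own checks.

I pushed the peg outwards until the camera put the catch at 0.32 rad. I then turned the tray 90° clockwise by pushing one divider, and pushed the peg back in until it stopped moving, with about 6 N on the tool.

**Last checks from the top camera:**
- **Catch and tray:** the catch and its ball are back at the same pixels as at the start. The ears and dividers line up with their start positions too.
- **Salt:** its cap is about 3 mm from the front point. A rougher reading lower on the shaker gave about 9 mm. Both are inside the 22 mm limit.
- **Everything else:** all four jars are standing. The mug, and the blue and turquoise look-alikes, have not moved.
- **Robot:** the arm is clear of everything.

The butter tub was outside the last picture, so I did not check it directly; the arm only passed near it well above its height. No check failed.

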